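Pop the photometer's sample hatch open

ROBOT

A 6-joint arm with a two-finger parallel gripper is mounted at the origin on the work surface. World frame = base frame: x ahead of the robot, y to its left, z up, the work surface at z = 0. Lengths are in m, angles in rad, forces in N, time in s.
With the tool pointing down it reaches from about 0.375 to 0.9 m from the base axis. Payload 3.1 kg.
Tool frame: the origin (TCP) lies at the very end of the fingers, on their centre line; the grasp point (between the pads) lies 19 mm behind it (ctrl.grip_point_offset is the distance from the TCP to the grasp point, in m); y points along the fingers, z is the direction in which the jaws open and shut, and the axes are right-handed (so a half turn about y gives the same grasp; the last joint's range is limited). The gripper opens to 85 mm and grips with 20 to 120 N. Pads are 22 mm wide; open, the fingers measure 114 mm over their backs; the gripper's body (76 mm by 85 mm) begins 54 mm behind the grasp point. The pads swing forward as they close: fully open they stand 13 mm farther back than shut.
Start: joints at [-1.458, 0.527, 1.433, -0, 1.181, -0.178], TCP at [0.179, -0.599, 0.231] pointing down, gripper open.
Joint ranges: [-3.08, 3.08], [-0.75, 2.2], [0.22, 2.44], [-1.43, 4.57], [0, 2.65], [-2.85, 2.85]. Speed limits (rad/s): [2.79, 2.79, 3.14, 3.14, 3.14, 3.14].

INTERFACE

Orientations are given as a unit quaternion [x, y, z, w].
In Python, from plant import ctrl gives the robot as it stands. Calls block until the motion is done:
- ctrl.movep(position, orientation): joint-space move of the TCP to a pose.
- ctrl.servo_line(position, rot=None, speed=0.15, stop_force=None): straight line of the TCP; rot=None keeps the orientation; speed is the mean speed in m/s. With stop_force (N) it stops when the force on the tool has changed by that much, and returns True; else False.
- ctrl.goto_joints(angles): joint-space move.
- ctrl.move_gripper(opening): opening from 0.0 (shut) to 1.0 (fully open); the grip force is fixed at half the most; returns when the fingers have stopped.
- ctrl.dwell(seconds).
- ctrl.inverse_kinematics(position, orientation): joint angles nearest the present ones, or None.
- ctrl.read_state(): the state.
- ctrl.grab_frame(name): name is "side" or "top"; returns the picture (420x560x3 uint8, red, green, blue); there is no depth.
- ctrl.calibration(name): a dict with "mtx" (3x3 intrinsics, pixels), "k1" (the pictures are not rectified: a ray, as slopes to the right and down, at radius r is drawn at 1 + k1 r^2 times it, then the intrinsics apply), "R" (3x3) and "t" (3): a world point X has camera coordinates R X + t. Camera axes: x right, y down, z forward; pixel columns grow to the right and rows downward; lengths in m; the calibration is good to about 2 mm. A picture is of the moment at which its call begins. calibration takes no time and is no camera call.
A pose or a line that the arm cannot do raises ctrl.MotionError and nothing moves.
- ctrl.job_done(): hands the job in, once; it reports no verdict.
Trained networks look in the newest picture that a camera, given by its name, has taken for a name from the list of things; names that differ only in an ending like _2 or _b are one class to them, and where a whole thing is asked for, a point or a joint stands for the part that bears it (a point fixed in the world has none). Each returns a list of dicts, best first, with "score" (0 to 1); they miss things now and then, are a little off and sometimes report something else, mostly with a low value. They report only what shows in the picture. A call takes as long as a camera call.
- ctrl.recognise(camera, query): "position" ([x, y, z] in m, in world coordinates, good to about 4 mm: the middle of the surface that is visible of it).
- ctrl.cut_out(camera, query): "region" (420x560 bool, what is visible of it).
The state is a dict: "t": time; "joint_positions": joint angles; "dq": joint speeds; "joint_torque": joint torques, N m; "eef_pos": TCP position; "tcp_rot": TCP orientation; "force": force on the tool from outside, world axes, zero at the start; "moment": the same for the moment, N m; "finger_gap": opening from 0.0 (shut) to 1.0 (fully open).
Only numpy, scipy, OpenCV 4.12 (cv2) and the standard library are available. Lean on these libraries where they do the work, as an engineer would, in place of code of your own. Each camera call takes 0.05 s, during which the arm holds its last target. There are 200 camera calls.

TASK

Open the sample hatch of the benchtop photometer so that a cuvette can be loaded: with the closed fingertips, gently press the ribbed front edge of that hatch down once until its push-push latch lets go, take the hand away so that the hatch springs up by itself, and make sure it stays open. Do not push the raised hatch down again, leave the printer cover beside it shut, and do not shift or pick up the rack, bottle, beaker and jar standing around.

Things in the scene. Friction and masses are not known exactly. Their poses are not given: they have to be found in the camera images.
- photometer: Fixed cream benchtop photometer, 250 mm deep (its x), 280 wide (its y); flat deck 110 mm high; the front 75 mm is a sloping console (display, keys) that falls to 55 mm. Origin: centre of its underside; its front looks along its -x, roughly to the robot; +y is its left side for someone facing that front. Two slate-grey hatches lie in the deck: sample hatch at +y, printer cover at -y.
- sample_hatch_pad (a point): Where to press: middle of the thumb ribs on top of the sample hatch, 12 mm behind the middle of its front edge; moves with the hatch. Shut, it is 119 mm above the bench, at x = -23, y = +65 mm in the photometer's frame, axes parallel to it. This hatch is the nearly square one: 80 mm front to rear, 72 wide, 12 thick, its top about 9 mm above the deck when shut.
- sample_hatch_hinge (a point): Middle of the sample hatch's hinge axis at its rear edge, 112 mm above the bench, 68 mm behind the pad; the axis runs along the photometer's y. The hatch swings up and back, away from the robot; open, it stands up to 85 mm above this axis, leaning 0.27 rad towards the robot from upright.
- sample_hatch (a joint): Sample hatch angle, rad: about 0.02 shut and latched, growing as its front rises; stop at -0.12 (pad 9 mm below its rest). Push-push latch, lets go at about -0.04 (pad 4 mm down); as the finger withdraws, a damped spring lifts the hatch in about 1 s to its stop at 1.3, where it stays. The spring resists with 3 to 5 N; more is felt only at the stop. Pushed fully down again it latches.
- printer_cover (a joint): Angle of the printer cover, with the same kind of latch, spring and hinge: about 0.03 shut (as at the start), 1.3 open.
- printer_cover_pad (a point): Middle of the thumb ribs on the printer cover, 12 mm behind its front edge, 119 mm above the bench when shut, at x = -6 mm, y = -65 mm in the photometer's frame. The cover is the wide one: 63 mm from front to rear, 100 mm wide. Leave it alone.
- cuvette_rack: Loose white rack with clear cuvettes, 50 x 120 mm, 62 mm high, on the bench to the left of the photometer; origin at the centre of its underside, long side along its y. Leave it alone.
- reagent_bottle: Loose amber bottle with a white cap, 60 mm across, about 125 mm high (at most 140), beside the photometer; origin at the centre of its underside. Leave it alone.
- beaker: Loose glass beaker, 66 mm across, 85 mm high, beside the photometer; origin at the centre of its underside. Leave it alone.
- salt_jar: Loose white jar with a blue cap, 64 mm across, about 85 mm high (at most 100), beside the photometer; origin at the centre of its underside. Leave it alone.

How it is judged:
By the outcome, as a careful person would: the job done as asked, in the order asked, and still so for the second after the job is handed in, with the robot touching nothing.
It also fails if it takes over 34 s, if anything falls off the work surface, if the arm or the gripper's body presses on something with over 40 N, if the wrist force passes 120 N, or if a joint passes its speed limit or range.

## Working session

There is one attempt and no reset: what is moved stays moved. The work goes in short steps, each a Python script; the robot and the scene stay as the last script left them, time stands still between calls to the robot, and variables do not carry over. Pictures are saved under pics/ and viewed, about 8 in all and at most 12, crops included, and the job is handed in when it is done.

```bash
mkdir -p pics; python3 - <<'E'
from plant import ctrl
import cv2
for c in ("side","top"):
    f=ctrl.grab_frame(c); cv2.imwrite(f"pics/{c}0.png",f[:,:,::-1])
    for q in ("photometer","sample_hatch_pad","sample_hatch","sample_hatch_hinge","printer_cover_pad","cuvette_rack","reagent_bottle","beaker","salt_jar"):
        print(c,q,[(d["position"].round(3).tolist() if hasattr(d["position"],"round") else d["position"],round(d["score"],2)) for d in ctrl.recognise(c,q)[:2]])
s=ctrl.read_state();print(s["t"],s["eef_pos"],s["tcp_rot"],s["finger_gap"])
E
```

```text
side photometer [([0.4936, 0.1893, 0.1036], 0.76)]
side sample_hatch_pad [([0.534, 0.215, 0.1191], 0.68), ([0.5001, 0.0894, 0.1199], 0.55)]
side sample_hatch [([0.5311, 0.2099, 0.119], 0.96)]
side sample_hatch_hinge [([0.5373, 0.215, 0.1157], 0.88)]
side printer_cover_pad [([0.4992, 0.0902, 0.1189], 0.91)]
side cuvette_rack [([0.5291, 0.3998, 0.0263], 0.57)]
side reagent_bottle [([0.3166, 0.0109, 0.0696], 0.75)]
side beaker [([0.39, -0.0298, 0.063], 0.57)]
side salt_jar [([0.474, -0.043, 0.0859], 0.72)]
top photometer [([0.4991, 0.1434, 0.1066], 0.64)]
top sample_hatch_pad [([0.5305, 0.2091, 0.1202], 0.73)]
top sample_hatch [([0.5287, 0.2052, 0.1161], 0.97)]
top sample_hatch_hinge [([0.5305, 0.208, 0.1214], 0.61)]
top printer_cover_pad [([0.4975, 0.0811, 0.1176], 0.84)]
top cuvette_rack [([0.5306, 0.3704, 0.0282], 0.55), ([0.5022, 0.0792, 0.1206], 0.29)]
top reagent_bottle [([0.3179, -0.0065, 0.0922], 0.83)]
top beaker [([0.3962, -0.0361, 0.0142], 0.58)]
top salt_jar [([0.4699, -0.0533, 0.0819], 0.95)]
1.0 [ 0.17919664 -0.5987313   0.23132515] [ 0.10245049 -0.6996467   0.6996477  -0.10242792] 0.9982263552890634
```

View pics/top0.png

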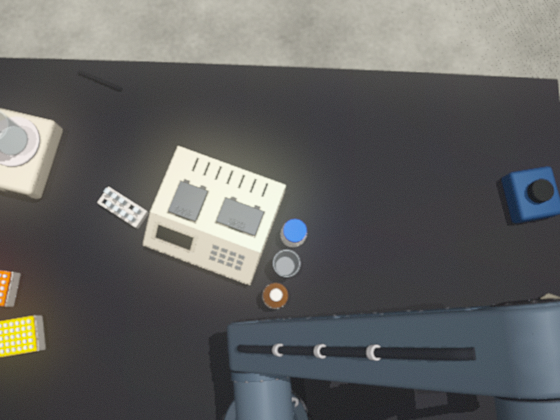

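View pics/side0.png

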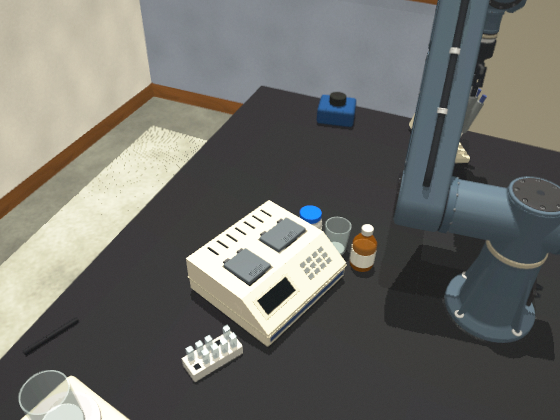

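```bash
cat > h.py <<'E'
import numpy as np, cv2
from plant import ctrl
def topz(cam,px,z):
    c=ctrl.calibration(cam);K=np.array(c["mtx"]);R=np.array(c["R"]);t=np.array(c["t"])
    px=np.atleast_2d(px).astype(float)
    u=cv2.undistortPoints(px[:,None],K,np.array([c["k1"],0,0,0.]))[:,0]
    d=np.c_[u,np.ones(len(u))]@R; o=-R.T@t
    return (o+d*((z-o[2])/d[:,2])[:,None])[:,:2]
def proj(cam,X):
    c=ctrl.calibration(cam);R=np.array(c["R"]);t=np.array(c["t"])
    return cv2.projectPoints(np.atleast_2d(X).astype(float),cv2.Rodrigues(R)[0],t,np.array(c["mtx"]),np.array([c["k1"],0,0,0.]))[0][:,0]
E
python3 - <<'E'
from h import *
for cam in("top","side"):
  ctrl.grab_frame(cam)
  for q in("sample_hatch","printer_cover"):
    r=ctrl.cut_out(cam,q)
    if not r: print(cam,q,None);continue
    m=r[0]["region"].astype(np.uint8);ys,xs=np.nonzero(m)
    P=topz(cam,np.c_[xs,ys],.119)
    rect=cv2.minAreaRect((P*1000).astype(np.float32))
    print(cam,q,round(r[0]["score"],2),m.sum(),rect,"\n",cv2.boxPoints(rect).round(1).tolist(),(xs.min(),xs.max(),ys.min(),ys.max()))
  c=ctrl.calibration(cam);print((-np.array(c["R"]).T@np.array(c["t"])).round(3))
E
```

```text
top sample_hatch 0.62 997 ((531.5181274414062, 206.79261779785156), (74.09532928466797, 79.6865234375), 72.4939193725586) 
 [[482.3999938964844, 183.39999389648438], [558.4000244140625, 159.5], [580.7000122070312, 230.10000610351562], [504.70001220703125, 254.10000610351562]] (np.int64(168), np.int64(206), np.int64(182), np.int64(221))
top printer_cover 0.8 1060 ((499.103515625, 81.42181396484375), (99.10600280761719, 62.52753448486328), 71.23106384277344) 
 [[453.6000061035156, 44.599998474121094], [512.7999877929688, 24.399999618530273], [544.5999755859375, 118.30000305175781], [485.3999938964844, 138.39999389648438]] (np.int64(216), np.int64(262), np.int64(199), np.int64(234))
[0.28  0.026 1.342]
side sample_hatch 0.94 947 ((535.1471557617188, 209.6050262451172), (75.30923461914062, 85.92245483398438), 71.15731048583984) 
 [[482.29998779296875, 187.8000030517578], [563.5999755859375, 160.10000610351562], [588.0, 231.39999389648438], [506.6000061035156, 259.1000061035156]] (np.int64(224), np.int64(269), np.int64(248), np.int64(283))
side printer_cover 0.83 853 ((499.3433532714844, 84.834716796875), (105.76378631591797, 66.29316711425781), 71.33697509765625) 
 [[451.0, 45.29999923706055], [513.7999877929688, 24.100000381469727], [547.7000122070312, 124.30000305175781], [484.8999938964844, 145.5]] (np.int64(260), np.int64(305), np.int64(218), np.int64(251))
[0.191 0.898 0.939]
```

```bash
cat >> h.py <<'E'
from scipy.spatial.transform import Rotation as Ro
yaw=np.radians(-18.5); ex=np.array([np.cos(yaw),np.sin(yaw),0]); ey=np.array([-ex[1],ex[0],0])
pad=np.array([.506,.2165,.119])
M=np.c_[ey,[0,0,-1],-ex]
qs=[Ro.from_matrix(m).as_quat() for m in (M,M@np.diag([-1,1,-1]))]
E
python3 - <<'E'
from h import *
ctrl.move_gripper(0.0)
q0=np.array(ctrl.read_state()["joint_positions"])
p=pad+[0,0,.11]
sols=[(np.abs(np.array(j)-q0).max(),i) for i,q in enumerate(qs) if (j:=ctrl.inverse_kinematics(p,q)) is not None]
print(sols); i=min(sols)[1]
ctrl.movep(p,qs[i])
ctrl.servo_line(pad+[0,0,.025],speed=.15)
s=ctrl.read_state();print(s["t"],s["eef_pos"],s["force"],s["finger_gap"],i)
ims=[]
for c in("side","top"):
    f=ctrl.grab_frame(c)[:,:,::-1].copy()
    u,v=proj(c,pad)[0].astype(int);print(c,u,v)
    for X in (pad,pad-12*.001*ex+.036*ey,pad-12*.001*ex-.036*ey,pad+.068*ex+.036*ey,pad+.068*ex-.036*ey): pass
    k=f[v-60:v+60,u-70:u+70]; k=cv2.resize(k,None,fx=4,fy=4,interpolation=cv2.INTER_CUBIC)
    for X in (pad,pad-.012*ex+.036*ey,pad-.012*ex-.036*ey,pad+.068*ex+.036*ey,pad+.068*ex-.036*ey):
        a=((proj(c,X)[0]-[u-70,v-60])*4+2).astype(int); cv2.circle(k,tuple(map(int,a)),3,(0,0,255),-1)
    ims.append(k)
cv2.imwrite("pics/near_side.png",ims[0]);cv2.imwrite("pics/near_top.png",ims[1])
E
```

```text
[(np.float64(2.4389694339053105), 0), (np.float64(1.6597121159293946), 1)]
5.8583 [0.50666475 0.21646474 0.14441341] [ 0.2703305  -0.0823122   0.31388847] -0.0003552265377607591 1
side 257 270
top 182 211
```

View pics/near_side.png

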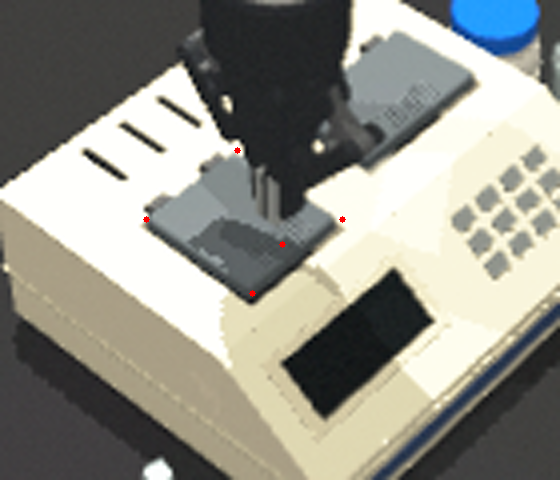

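View pics/near_top.png

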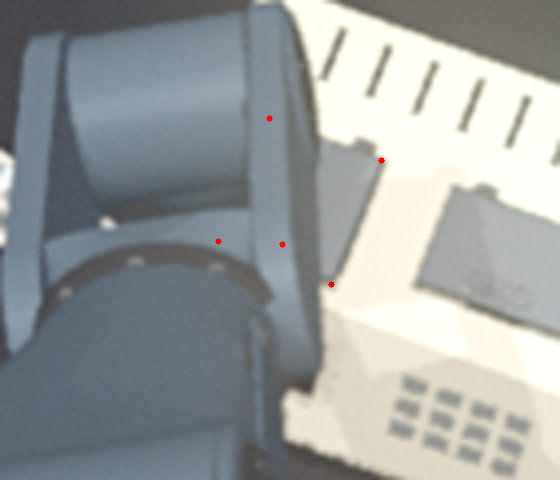

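Both overlays match the hatch corners to 2–3 mm: pad at about (282,244) in the side crop, with the fingertips over it. Next I press and withdraw.

```bash
python3 - <<'E'
from h import *
ctrl.servo_line(pad+[0,0,.006],speed=.06)
s=ctrl.read_state();print(s["t"],s["eef_pos"],s["force"])
r=ctrl.servo_line(pad-[0,0,.0068],speed=.02,stop_force=9)
s=ctrl.read_state();print(r,s["t"],s["eef_pos"],s["force"])
ctrl.servo_line(pad+[0,0,.13],speed=.25)
s=ctrl.read_state();print(s["t"],s["eef_pos"],s["force"])
ctrl.servo_line(pad-.08*ex+[0,0,.17],speed=.2)
ctrl.dwell(.7)
f=ctrl.grab_frame("side");cv2.imwrite("pics/after_side.png",f[:,:,::-1])
s=ctrl.read_state();print(s["t"],s["eef_pos"],s["force"])
print([(d["position"],d["score"]) for d in ctrl.recognise("side","sample_hatch")[:2]],[(d["position"],d["score"]) for d in ctrl.recognise("side","printer_cover")[:1]])
E
```

```text
6.425 [0.50564542 0.21642931 0.12446687] [0.22378787 0.32399499 0.33833271]
False 7.2167 [0.5060327  0.21662119 0.11231731] [-1.32023198  0.89558747  3.67202036]
7.9167 [0.50503096 0.21614996 0.24782565] [-0.35293082  0.14200183  0.11523604]
9.2667 [0.43014561 0.24189917 0.28905172] [ 0.51736656 -0.01907729 -0.33337025]
[([0.5546, 0.2075, 0.169], 0.9)] [([0.5012, 0.1016, 0.1173], 0.55)]
```

View pics/after_side.png

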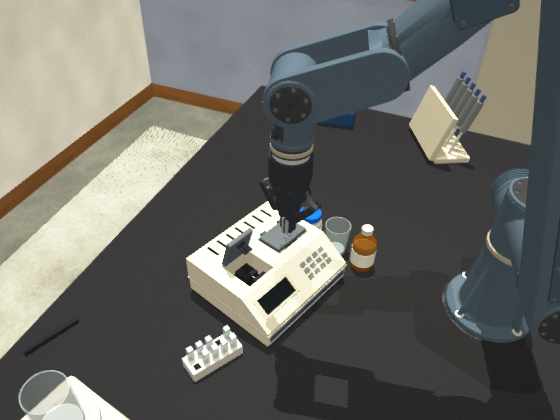

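The hatch stands open at (238,247), with its cuvette well visible at (248,272). The printer cover at (283,235) is shut, and the rack, beaker and bottle are where they were. I'll do one more check that it stays open, then hand in.

```bash
python3 - <<'E'
from h import *
ctrl.dwell(1.0)
ctrl.grab_frame("side")
for q in("sample_hatch","printer_cover","reagent_bottle","beaker","salt_jar","cuvette_rack"):
    print(q,[(np.round(d["position"],3).tolist(),round(d["score"],2)) for d in ctrl.recognise("side",q)[:1]])
s=ctrl.read_state();print(s["t"],s["force"])
ctrl.job_done()
E
```

```text
sample_hatch [([0.556, 0.208, 0.168], 0.89)]
printer_cover [([0.5, 0.1, 0.119], 0.77)]
reagent_bottle [([0.316, 0.007, 0.068], 0.96)]
beaker [([0.391, -0.03, 0.061], 0.82)]
salt_jar [([0.461, -0.04, 0.081], 0.57)]
cuvette_rack [([0.529, 0.401, 0.029], 0.74)]
10.7167 [ 1.13178676 -0.10278709 -0.78484923]
the job is handed in; nothing more can be done
```

The sample hatch is open and the job is handed in, at about 10.7 s on the robot's clock. I pressed the ribbed edge once with the closed fingertips, going about 6.7 mm below its rest height at about 4 N. I then lifted the hand away, and the hatch sprang up by itself.

- **Hatch:** the middle of its visible surface was at z ≈ 0.169 m after release and still 0.168 m more than a second later, so it stays open.
- **Printer cover:** it still reads as shut, at z ≈ 0.119 m.
- **Rack, bottle and beaker:** they were found within about 4 mm of their first positions.
- **Jar:** this check disagreed. It read about 13 mm off, but with a low score (0.57), and the gripper partly hid it in the side view. The arm never went near it.

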